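Open a tight drinking jar in the jar cradle and hold its lid

ROBOT

A 7-joint arm with a two-finger parallel gripper is mounted at the origin on a cart in front of the work surface, level with it; the furniture and walls round the work are solid. World frame = base frame: x ahead of the robot, y to its left, z up, the work surface at z = 0. Lengths are in m, angles in rad, forces in N, time in s.
With the tool pointing down it reaches from about 0.425 to 1.025 m from the base axis. Payload 9.4 kg.
Tool frame: the origin (TCP) lies midway between the tips of the shut fingers; the grasp point (between the pads) lies env.tcp_to_grasp behind it (env.tcp_to_grasp is the distance from the TCP to the grasp point, in m); z points along the fingers, y is the direction in which the jaws open and shut (so a half turn about z gives the same grasp; the last joint's range is limited). The gripper opens to 93 mm and grips with 3 to 60 N. Pads are 15 mm wide; open, the fingers measure 128 mm over their backs; the gripper's body (75 mm by 188 mm) begins 65 mm behind the grasp point.
Start: joints at [1.106, 0.599, -0.003, 1.599, 0.002, 0.943, -0.08], TCP at [0.274, -0.671, 0.219] pointing down, gripper open.
Joint ranges: [-2.57, 2.57], [-0.35, 1.97], [-1.29, 1.29], [0.11, 2.56], [-1.05, 4.19], [0.11, 1.86], [-2.63, 2.63]. Speed limits (rad/s): [2.22, 2.22, 3.01, 3.01, 3.14, 3.14, 3.14].

INTERFACE

Orientations are given as a unit quaternion [w, x, y, z].
In Python, from station import env gives the robot as it stands. The module is installed in compiled form; this text tells all that it offers. Calls block until the motion is done:
- env.move_to(position, orientation): joint-space move of the TCP to a pose.
- env.move_straight(position, frame=None, max_speed=0.15): straight line of the TCP; frame=None keeps the orientation; max_speed is the mean speed in m/s.
- env.set_joints(angles): joint-space move.
- env.ungrasp() and env.grab(grip_force=None): open the fingers fully, or close them until they stop; grip_force is the grip in N (None keeps the last).
- env.dwell(seconds).
- env.inverse_kinematics(position, orientation): joint angles nearest the present ones, or None.
- env.state(): the state.
- env.get_image(name): name is "side" or "top"; returns the picture (384x512x3 uint8, red, green, blue); there is no depth.
- env.camera_model(name): a dict with "camera_matrix" (3x3 intrinsics, pixels), "extrinsics" (4x4, takes a point from world to camera coordinates). Camera axes: x right, y up, looking along -z (the intrinsics and any distortion apply to the point x, -y, -z); pixel columns grow to the right and rows downward; lengths in m; the calibration is good to about 2 mm. A picture is of the moment at which its call begins. camera_model takes no time and is no camera call.
A pose or a line that the arm cannot do raises env.IKError and nothing moves.
- env.job_done(): hands the job in, once; it reports no verdict.
The state is a dict: "time": time; "joint_positions": joint angles; "qvel": joint speeds; "joint_efforts": joint torques, N m; "tool_pos": TCP position; "tcp_rot": TCP orientation; "contact_force": force on the tool from outside, world axes, zero at the start; "ft_torque": the same for the moment, N m; "gripper_width": finger opening in m.
Only numpy, scipy, OpenCV 4.12 (cv2) and the standard library are available. Lean on these libraries where they do the work, as an engineer would, in place of code of your own. Each camera call takes 0.05 s, during which the arm holds its last target.

TASK

Please open the handled drinking jar for the lemonade: lift it by its glass handle, stand it fully down in the wooden jar cradle with the handle in the slot so that it cannot turn, and let go of the handle. Then unscrew the tight lid anticlockwise only until the threads let go, leaving the jar in the cradle, and finish while still holding the lid level and still, a finger's breadth or two above the open mouth. Never pick the jar up by its lid, and do not disturb the lemon, the glass or the flat tin.

Things in the scene. Friction and masses are not known exactly. Their poses are not given: they have to be found in the camera images.
- jar: drinking jar: clear round glass, 64 mm across, 104 mm high to the rim (110 with lid), about 0.3 kg, one glass handle. Origin: centre of its underside; z up; its own -x axis points out through the handle. From z = 64 mm it narrows to a 45 mm neck with three slanting thread runs
- jar_handle: the jar's handle, fixed to it, same origin and axes: a round glass bar 12 mm thick in the plane y = 0. Upright part at x = -57 mm, z = 44 to 64 mm; it curves in to the body at the top (highest point z = 80 mm) and bottom (lowest z = 22 mm); 19 mm of air to the body. Can be pinched from above, fingers closing along y, grip about z = 65 to 70 mm
- jar_mouth (a point): centre of the jar's rim, 104 mm above the jar's origin, axes as the jar. Unscrewing: the lid rises 2.5 mm per rad and is free once its yaw exceeds the jar's by 0.9 rad; then it lifts straight off, but turned past 1.7 rad its lugs catch under the next thread runs. An unbraced jar turns with its lid
- lid: the jar's lid: ribbed grey metal twist-off cap, 60 mm across, 22.5 mm high, 70 g. Origin: centre of its lower edge; z up. Screwed on, its lower edge is 88 mm above the jar's underside. At the start its x axis is within 0.14 rad of the jar's. Tight: about 0.2 to 0.6 N m; a sprung sealing disc inside presses on the rim. Unscrews anticlockwise from above (yaw grows)
- cradle: wooden jar cradle, fixed: a round foot 142 mm across, 12 mm thick, and on it a wall 9 mm thick, top at z = 46 mm, round a well 72 mm across (82 at the top edge); a slot 19 mm wide for the handle runs from the well along the cradle's own -x axis to 64 mm from the centre. Origin: well centre at worktop height. A seated jar has the cradle's axes, with 4 mm and up to 0.2 rad of play
- cradle_seat (a point): centre of the well's floor, 12 mm above the cradle's origin: where the jar's underside centre comes to stand
- lemon: bystander: lemon on the chopping board, 72 x 57 x 58 mm
- glass: bystander: empty drinking glass, 81 mm across, 92 mm high; origin under its centre
- fish_tin: bystander: flat oblong tin, 63 x 105 x 23 mm, lying on the worktop behind the work; origin under its centre

How it is judged:
On the way, in this order (a step that is already met when the one before it is completed fails the run):
1. the jar is lifted clear of the worktop by its handle (height (world z) of jar above 0.03 m and contact force between the fingers and jar_handle above 1 N), for 0.2 s.
2. the jar stands fully down in the cradle, upright, and its handle has been let go (horizontal distance between jar and cradle_seat below 0.008 m and z of jar in the frame of cradle_seat below 0.004 m and angle between jar's own z axis and vertical below 0.06 rad and contact force between the fingers and jar_handle below 0.2 N and z of lid in the frame of jar_mouth below -0.011 m), for 0.2 s.
3. the lid, held by the fingers, is clear of the jar after a turn that ended at the first release of the threads (0.8 rad or more, not on into the next thread runs), the jar still down in the cradle (z of lid in the frame of jar_mouth above 0.002 m and contact force between the fingers and lid above 1 N and contact force between lid and jar below 0.1 N and z of jar in the frame of cradle_seat below 0.004 m and angle between the x axis of jar and the x axis of lid, either way round above 0.8 rad), for 0.1 s.
At the end, for the whole second after the job is handed in: the fingers hold the lid still and level (within 10 degrees), its lower edge 3 to 50 mm above the jar's rim and its centre within 20 mm of the mouth's centre, touching neither jar nor cradle; the jar stands upright and fully down in the cradle's well (within 4 mm in height, 8 mm sideways) (z of lid in the frame of jar_mouth between 0.003 and 0.05 m and horizontal distance between lid and jar_mouth below 0.02 m and angle between lid's own z axis and vertical below 0.17 rad and contact force between the fingers and lid above 1 N and contact force between lid and jar below 0.1 N and contact force between lid and cradle below 0.1 N and linear speed of lid below 0.03 m/s and horizontal distance between jar and cradle_seat below 0.008 m and z of jar in the frame of cradle_seat below 0.004 m and angle between jar's own z axis and vertical below 0.06 rad); the arm keeps its last pose, push and grip.
It fails at once if the jar is picked up by its lid (contact force between the fingers and lid above 1 N and contact force between the fingers and jar_handle below 0.2 N and height (world z) of jar above 0.03 m).
It fails at once if the lemon, the glass or the flat tin are shifted by more than 3 cm (distance of any of lemon, glass, fish_tin from where it was at the start of the episode above 0.03 m).
It also fails if it takes over 51 s, if anything falls off the work surface, if the arm or the gripper's body presses on something with over 40 N, if the wrist force passes 120 N, or if a joint passes its speed limit or range.

## Working session

There is one attempt and no reset: what is moved stays moved. The work goes in short steps, each a Python script; the robot and the scene stay as the last script left them, time stands still between calls to the robot, and variables do not carry over. Pictures are saved under pics/ and viewed, and the job is handed in when it is done.

```bash
mkdir -p pics; ls; python3 - <<'E'
from station import env
import cv2,numpy as np
np.set_printoptions(precision=4,suppress=True)
for n in("side","top"):
    im=env.get_image(n); cv2.imwrite(f"pics/{n}0.png",im[:,:,::-1])
    m=env.camera_model(n); print(n,{k:np.array(v) if k!='x' else 0 for k,v in m.items()})
s=env.state(); print(s, env.tcp_to_grasp)
E
```

```text
pics
side {'camera_matrix': array([[431.8053,   0.    , 247.1995],
       [  0.    , 431.8053, 189.5604],
       [  0.    ,   0.    ,   1.    ]]), 'extrinsics': array([[-0.8732, -0.4868, -0.0237,  0.4775],
       [ 0.2039, -0.4091,  0.8894, -0.2216],
       [-0.4426,  0.7718,  0.4565, -1.0144],
       [ 0.    ,  0.    ,  0.    ,  1.    ]])}
top {'camera_matrix': array([[407.6637,   0.    , 255.3872],
       [  0.    , 407.6637, 197.025 ],
       [  0.    ,   0.    ,   1.    ]]), 'extrinsics': array([[ 0.1675, -0.9859,  0.0036, -0.1037],
       [ 0.9637,  0.1645,  0.2104, -0.5739],
       [-0.2081, -0.0317,  0.9776, -1.0871],
       [ 0.    ,  0.    ,  0.    ,  1.    ]])}
{'time': 0.1, 'joint_positions': array([ 1.1063,  0.6001, -0.0025,  1.6   ,  0.0018,  0.9429, -0.0798]), 'qvel': array([-0.0001, -0.0023, -0.    , -0.0028,  0.    ,  0.0004,  0.0004]), 'joint_efforts': array([  0.0061, -76.6554,   1.5025, -25.2939,  -0.0523,   0.0136,
         0.    ]), 'tool_pos': array([ 0.274 , -0.6707,  0.2178]), 'tcp_rot': array([-0.0007,  0.9813,  0.1927, -0.0002]), 'contact_force': array([0.4867, 0.3446, 0.0911]), 'ft_torque': array([0.0225, 0.0282, 0.0358]), 'gripper_width': 0.09310991379536933} 0.0188
```

View pics/side0.png

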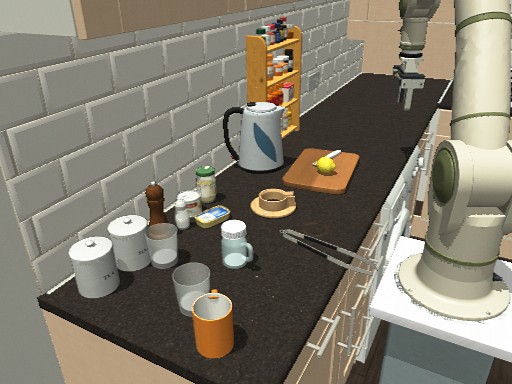

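View pics/top0.png

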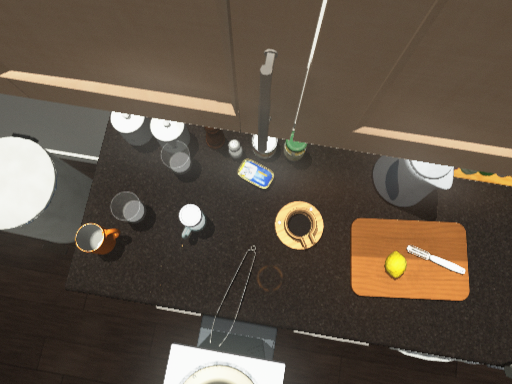

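The side view shows the jar with its white lid at about (234,245) and the handle to the right, and the cradle at (274,202). In the top view the lid is at (192,217), the handle points down-left to (186,237), and the cradle is at (300,226) with its slot towards (311,245). I'll zoom in on both.

```bash
python3 - <<'E'
import cv2,numpy as np
t=cv2.imread("pics/top0.png"); s=cv2.imread("pics/side0.png")
def c(im,x0,y0,w,h,k): return cv2.resize(im[y0:y0+h,x0:x0+w],None,fx=k,fy=k,interpolation=cv2.INTER_CUBIC)
cv2.imwrite("pics/tz.png",np.hstack([c(t,160,190,64,64,6),c(t,268,194,64,64,6)]))
cv2.imwrite("pics/sz.png",np.hstack([c(s,205,210,64,64,6),c(s,242,170,64,64,6)]))
E
```

```text
(no output)
```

View pics/tz.png

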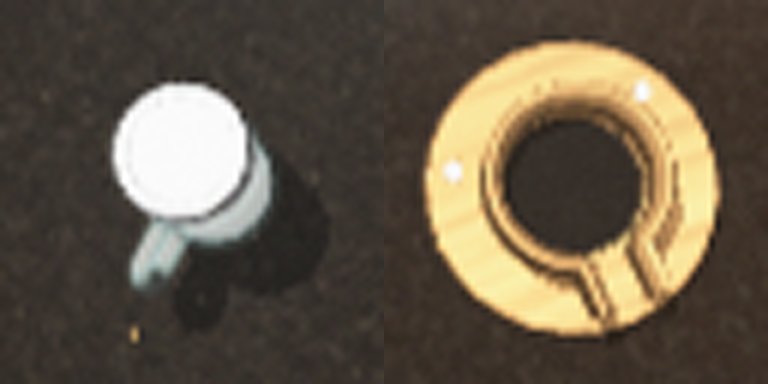

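View pics/sz.png

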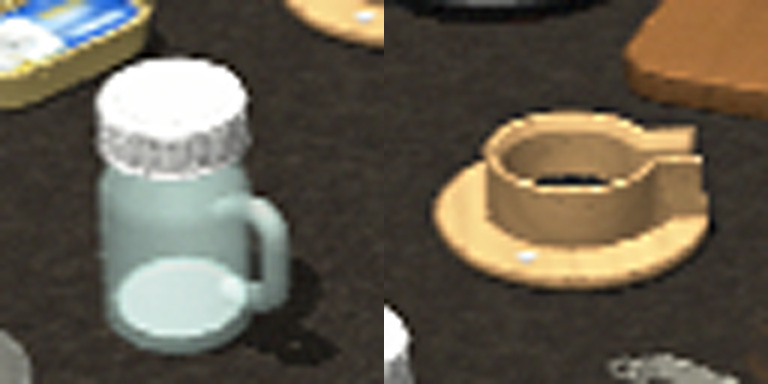

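```bash
cat > h.py <<'E'
import cv2,numpy as np
from station import env
np.set_printoptions(precision=4,suppress=True)
def cam(n):
    m=env.camera_model(n); return np.array(m["camera_matrix"]),np.array(m["extrinsics"]),m
def rays(n,px):
    K,E,m=cam(n); px=np.atleast_2d(np.array(px,float))
    d=np.c_[(px[:,0]-K[0,2])/K[0,0],-(px[:,1]-K[1,2])/K[1,1],-np.ones(len(px))]
    R=E[:3,:3]; return -R.T@E[:3,3], d@R
def plane(n,px,z):
    c,d=rays(n,px); return c+d*((z-c[2])/d[:,2])[:,None]
def proj(n,P):
    K,E,m=cam(n); P=np.atleast_2d(P); q=P@E[:3,:3].T+E[:3,3]
    return np.c_[K[0,2]+K[0,0]*q[:,0]/-q[:,2],K[1,2]-K[1,1]*q[:,1]/-q[:,2]]
def circ(p):
    A=np.c_[2*p[:,:2],np.ones(len(p))]; s=np.linalg.lstsq(A,(p[:,:2]**2).sum(1),rcond=None)[0]
    return s[:2],np.sqrt(s[2]+s[:2]@s[:2])
def rcirc(p):
    k=np.ones(len(p),bool)
    for _ in range(6):
        c,r=circ(p[k]); e=abs(np.hypot(*(p[:,:2]-c).T)-r); k=e<max(0.0012,1.5*np.median(e[k]))
    return c,r,k.mean()
def tri(pt,ps):
    c1,d1=rays("top",pt); c2,d2=rays("side",ps); d1=d1[0];d2=d2[0]
    s=np.linalg.lstsq(np.c_[d1,-d2],c2-c1,rcond=None)[0]
    a=c1+s[0]*d1;b=c2+s[1]*d2; return (a+b)/2,np.linalg.norm(a-b)
E
python3 - <<'E'
from h import *
t=cv2.imread("pics/top0.png"); s=cv2.imread("pics/side0.png")
print([k for k in cam("top")[2]], rays("top",[[0,0]])[0], rays("side",[[0,0]])[0])
def big(m,x0,y0,x1,y1):
    z=np.zeros_like(m); z[y0:y1,x0:x1]=m[y0:y1,x0:x1]
    cs,_=cv2.findContours(z,cv2.RETR_EXTERNAL,cv2.CHAIN_APPROX_NONE); return max(cs,key=cv2.contourArea)[:,0,:]
# lid
g=cv2.cvtColor(t,cv2.COLOR_BGR2GRAY)
c=big((g>225).astype(np.uint8),170,195,215,235); p=plane("top",c,.1105); print("lid",rcirc(p))
hsv=cv2.cvtColor(t,cv2.COLOR_BGR2HSV)
w=((hsv[...,2]>100)).astype(np.uint8)
c=big(w,268,194,332,254); p=plane("top",c,.012); print("foot",rcirc(p))
# well dark
d=(g<75).astype(np.uint8); d[:, :]=d
c=big(d,280,205,312,240); p=plane("top",c,.012); print("well",rcirc(p), c.min(0),c.max(0))
# handle mask
gm=((g>95)&(g<215)).astype(np.uint8); z=np.zeros_like(gm); z[225:242,178:192]=gm[225:242,178:192]
for r in range(225,242): print(r,g[r,178:200])
# slot
for a in [(610,255),(632,310),(585,265),(605,320),(635,245),(660,300)]:
    px=[268+(a[0]-384)/6,194+a[1]/6]; 
    px=[268+(a[0]-384)/6-.5,190+0]if 0 else px; print(px,plane("top",px,.046))
E
```

```text
['camera_matrix', 'extrinsics'] [ 0.3443 -0.0423  1.1839] [0.0131 0.9247 0.6715]
lid (array([0.4956, 0.1574]), np.float64(0.027862045961422294), np.float64(0.864406779661017))
foot (array([ 0.5343, -0.1417]), np.float64(0.07059611588336397), np.float64(0.8467153284671532))
well (array([ 0.5363, -0.1421]), np.float64(0.03225982241796996), np.float64(0.6805555555555556)) [288 213] [310 235]
225 [ 55  55  57  59  56  69 128 190 210 233 235 234 234 231 227 215 167 104
 146 174 194 201]
226 [ 51  52  54  55  53  60  74 136 129 159 160 147 144 138 115 136 148 175
 197 205 197 193]
227 [ 51  54  52  50  50  61  85 157 181 164 147 141 160 174 169 177 195 207
 199 194 190 186]
228 [ 55  57  54  51  53  67 126 194 192 173 173 160 175 195 198 199 196 194
 191 190 187 181]
229 [ 56  57  54  55  55  84 176 199 193 183 194 170 148 156 151 160 167 168
 169 154 146 133]
230 [ 57  57  54  58  63 123 198 197 186 194 195 186 154  96  75  96 110 112
 113  83  68  63]
231 [ 58  55  52  53  80 179 196 195 187 202 194 185 136  55  50  56  57  58
  57  57  52  47]
232 [ 54  56  56  62 125 200 194 188 201 19
[... 472 characters left out ...]
  64  54  56  40  41  42  39  39  39
  38  39  48  42]
238 [54 51 55 61 65 74 72 68 62 56 51 39 38 38 37 40 37 36 40 39 54 52]
239 [52 53 54 60 55 53 61 61 56 54 49 38 38 39 40 52 39 38 40 41 59 59]
240 [55 52 52 55 51 50 53 56 55 57 50 38 38 35 39 50 41 39 37 39 58 57]
241 [51 54 54 49 51 52 55 55 53 56 49 37 37 38 36 37 38 37 38 49 57 50]
[305.6666666666667, 236.5] [[ 0.4987 -0.163   0.046 ]]
[309.3333333333333, 245.66666666666666] [[ 0.4751 -0.1767  0.046 ]]
[301.5, 238.16666666666666] [[ 0.4921 -0.1522  0.046 ]]
[304.8333333333333, 247.33333333333334] [[ 0.4684 -0.165   0.046 ]]
[309.8333333333333, 234.83333333333334] [[ 0.5053 -0.1738  0.046 ]]
[314.0, 244.0] [[ 0.4819 -0.1889  0.046 ]]
```

```bash
python3 - <<'E'
from h import *
s=cv2.imread("pics/side0.png"); t=cv2.imread("pics/top0.png")
# subpixel left-edge of upper handle bar in top
g=cv2.cvtColor(t,cv2.COLOR_BGR2GRAY).astype(float)
L=[]
for r in range(228,234):
    x=np.arange(178,190); v=g[r,178:190]; i=np.argmax(v>125); L.append((x[i-1]+(125-v[i-1])/(v[i]-v[i-1]),r))
lid=plane("top",[0,0],0); J=np.array([.4956,.1574])
for z in (.072,.064):
    p=plane("top",L,z)[:,:2]; d=np.polyfit(p[:,0],p[:,1],1); print(z,p-J,"dir",np.arctan2(-d[0],-1))
    q=p-J; r=np.hypot(*q.T); print(np.arctan2(q[:,1],q[:,0]),np.arcsin(.006/r))
# side: lid top outline & jar
gs=cv2.cvtColor(s,cv2.COLOR_BGR2GRAY)
m=(gs>225).astype(np.uint8); z=np.zeros_like(m); z[215:245,215:250]=m[215:245,215:250]
c=max(cv2.findContours(z,0,1)[0],key=cv2.contourArea)[:,0]; print("side lid",rcirc(plane("side",c,.1105)))
w=(cv2.cvtColor(s,cv2.COLOR_BGR2HSV)[...,2]>90).astype(np.uint8)
print(proj("side",[[.535,-.142,.012],[.4956,.1574,.11],[.4956,.1574,0]]),"zoomjar",(proj("side",[.4956,.1574,.11])-[205,210])*6)
print("zoomcradle",(proj("side",[.535,-.142,.046])-[242,170])*6)
for th in (-2.5,-2.6,-2.7,-2.8):
  P=np.array([[.4956+np.cos(th)*a,.1574+np.sin(th)*a,b] for a,b in((.063,.054),(.057,.07),(.051,.054))])
  print(th,(proj("top",P)-[160,190]).ravel()*6,(proj("side",P)-[205,210]).ravel()*6)
E
```

```text
0.072 [[-0.0334  0.0149]
 [-0.0363  0.0158]
 [-0.0392  0.0164]
 [-0.0422  0.0174]
 [-0.0451  0.018 ]
 [-0.048   0.0189]] dir 2.881379523190847
[2.7208 2.7307 2.7456 2.7508 2.761  2.7672] [0.165  0.1521 0.1417 0.132  0.1239 0.1166]
0.064 [[-0.0325  0.0165]
 [-0.0355  0.0174]
 [-0.0384  0.0179]
 [-0.0414  0.0189]
 [-0.0443  0.0196]
 [-0.0472  0.0204]] dir 2.8813795231908506
[2.6725 2.6863 2.7044 2.7125 2.7251 2.7335] [0.1654 0.1525 0.1421 0.1323 0.1242 0.1168]
side lid (array([0.4928, 0.1613]), np.float64(0.02810862572973585), np.float64(0.7407407407407407))
[[272.4118 203.5048]
 [233.1647 224.9802]
 [234.8107 261.3608]] zoomjar [[168.988   89.8812]]
zoomcradle [[182.6642 143.524 ]]
-2.5 [254.4766 288.5811 244.4748 272.9655 243.2931 265.5447] [322.3951 189.3605 307.8197 158.8744 294.2954 192.0451]
-2.6 [241.8916 294.1676 232.9362 278.0784 233.1218 270.0485] [323.9928 197.7539 309.2069 166.3779 295.4723 198.8523]
-2.7 [228.8344 298.4907 220.9663 282.0346 222.5714 273.533 ] [324.1034 206.2919 309.2381 174.0045 295.4425 205.7633]
-2.8 [215.439  301.5043 208.6882 284.7923 211.7499 275.9617] [322.7029 214.8904 307.8937 181.6787 294.1913 212.7095]
```

```bash
cat >> h.py <<'E'
from scipy.spatial.transform import Rotation as R
def q_down(a):
    "tool z down, tool y along world angle a"
    y=np.array([np.cos(a),np.sin(a),0]); z=np.array([0,0,-1.]); x=np.cross(y,z)
    q=R.from_matrix(np.c_[x,y,z]).as_quat(); return np.array([q[3],q[0],q[1],q[2]])
J0=np.array([.495,.158]); TH0=2.884; C0=np.array([.5346,-.1417]); TH1=-2.61
def P(xy,z): return [xy[0],xy[1],z]
def u(t): return np.array([np.cos(t),np.sin(t)])
E
python3 - <<'E'
from h import *
s=cv2.imread("pics/side0.png")
h=cv2.cvtColor(s,cv2.COLOR_BGR2HSV)
m=((h[...,0]>8)&(h[...,0]<28)&(h[...,1]>60)&(h[...,2]>90)).astype(np.uint8); z=np.zeros_like(m); z[180:222,245:302]=m[180:222,245:302]
c=max(cv2.findContours(z,0,1)[0],key=cv2.contourArea)[:,0]
lo=c[c[:,1]>202]; print("side foot",rcirc(plane("side",lo,.012)),circ(plane("side",lo,.012)))
# slot wall top ends in side zoom
for a in [(697,128),(704,160),(640,128),(660,160)]:
    print(plane("side",[242+(a[0]-384)/6,170+a[1]/6],.046)[0,:2]-C0)
for nm,xy,th in(("jar",J0,TH0),("cr",C0,TH1)):
  for k in (1,-1):
    for zz in(.048,.2):
      g=xy+.058*u(th); print(nm,k,zz,env.inverse_kinematics(P(g,zz),q_down(th+k*np.pi/2)))
for a in np.arange(-3,3.2,.5): print("lid",round(a,2),env.inverse_kinematics(P(C0,.1),q_down(a)))
E
```

```text
side foot (array([ 0.529 , -0.1308]), np.float64(0.07025915274044278), np.float64(0.6666666666666666)) (array([ 0.5289, -0.1309]), np.float64(0.07027354832365576))
[-0.0527 -0.0463]
[-0.07   -0.0154]
[-0.0261 -0.033 ]
[-0.0501 -0.0054]
jar 1 0.048 [-0.5476  0.603   0.0748  2.3099 -0.184   0.2338 -2.1352]
jar 1 0.2 [-0.3438  0.3325 -0.1959  2.1752  0.1063  0.6424 -2.4428]
jar -1 0.048 [-0.1523  0.6387 -0.4906  2.2847  0.8192  0.3946 -0.0235]
jar -1 0.2 [ 0.2574  0.5047 -1.0465  2.1424  0.6052  0.8269  0.1456]
cr 1 0.048 [ 0.2535  0.6226 -0.0353  2.2108  0.0678  0.3092 -0.879 ]
cr 1 0.2 [ 0.3134  0.3759 -0.1127  2.0926  0.066   0.6762 -0.8822]
cr -1 0.048 [ 0.9281  0.8935 -1.1079  2.1692  1.1384  0.8756  1.1858]
cr -1 0.2 [ 0.9786  0.5865 -1.0982  2.0549  0.6717  0.9139  1.6088]
lid -3.0 [-0.1357  0.6029  0.4326  2.1152 -0.4972  0.5217 -2.3325]
lid -2.5 [-0.0544  0.5832  0.3084  2.1101 -0.358   0.4973 -1.9767]
lid -2.0 [ 0.0418  0.5687  0.1661  2.104  -0.193   0.4828 -1.6465]
lid -1.5 [ 0.1298  0.5627  0.0385  2.0983 -0.0443  0.4813 -1.2984]
lid -1.0 [ 0.2079  0.5624 -0.0738  2.0932  0.0838  0.4886 -0.9286]
lid -0.5 [ 0.2866  0.567  -0.1868  2.0881  0.2082  0.5036 -0.5544]
lid 0.0 [ 0.3649  0.5763 -0.2997  2.083   0.3262  0.5261 -0.1732]
lid 0.5 [ 0.4408  0.5905 -0.4107  2.0781  0.4352  0.5553  0.2175]
lid 1.0 [ 0.513   0.6091 -0.5183  2.0735  0.5341  0.5905  0.6189]
lid 1.5 [ 0.5836  0.6333 -0.6267  2.0691  0.627   0.6329  1.0266]
lid 2.0 [ 0.8506  0.8197 -1.1058  2.0537  0.9653  0.9183  1.1937]
lid 2.5 [ 0.8506  0.8197 -1.1058  2.0537  0.9653  0.9183  1.6937]
lid 3.0 [-0.1837  0.6185  0.5083  2.1181 -0.5784  0.5423 -2.5309]
```

```bash
python3 - <<'E'
from h import *
env.move_to(P(C0+.058*u(TH1),.22),q_down(TH1+np.pi/2))
s=env.state(); print(s["time"],s["tool_pos"],s["joint_positions"])
g=J0+.058*u(TH0)
for z in(.22,.15,.048): print(env.inverse_kinematics(P(g,z),q_down(TH0+np.pi/2-2*np.pi)))
E
```

```text
2.0583 [ 0.4846 -0.1722  0.22  ] [ 0.326   0.3498 -0.1255  2.0701  0.0652  0.7252 -0.8817]
[-0.4711  0.297  -0.031   2.1603  0.0143  0.6845 -2.3402]
[-0.5032  0.4076  0.0105  2.235  -0.0087  0.4991 -2.3144]
[-0.5087  0.6007  0.019   2.3075 -0.0463  0.2338 -2.2763]
```

```bash
python3 - <<'E'
from h import *
g=J0+.057*u(TH0); q=q_down(TH0+np.pi/2)
env.move_to(P(g,.2),q)
im=env.get_image("top"); cv2.imwrite("pics/t1.png",cv2.resize(im[150:290,120:260,::-1],None,fx=4,fy=4))
env.move_straight(P(g,.049))
im=env.get_image("side"); cv2.imwrite("pics/s2.png",cv2.resize(im[160:290,170:310,::-1],None,fx=4,fy=4))
im=env.get_image("top"); cv2.imwrite("pics/t2.png",cv2.resize(im[150:290,120:260,::-1],None,fx=4,fy=4))
s=env.state(); print(s["time"],s["tool_pos"],s["joint_positions"],s["contact_force"])
E
```

```text
4.675 [0.4403 0.1727 0.0497] [-0.486   0.5969 -0.0111  2.3035  0.0263  0.2399 -2.3492] [0.1791 0.6907 0.1005]
```

View pics/s2.png

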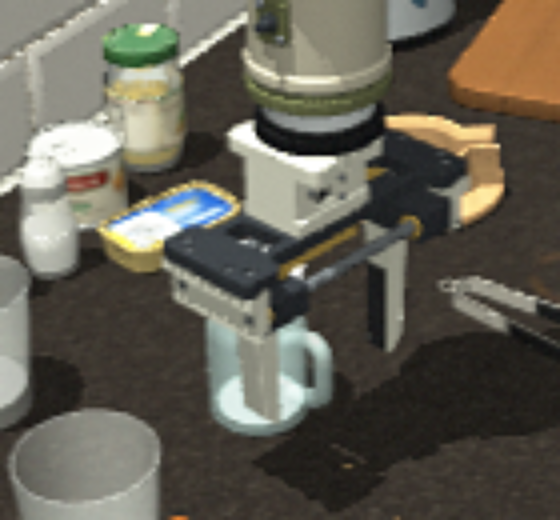

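View pics/t2.png

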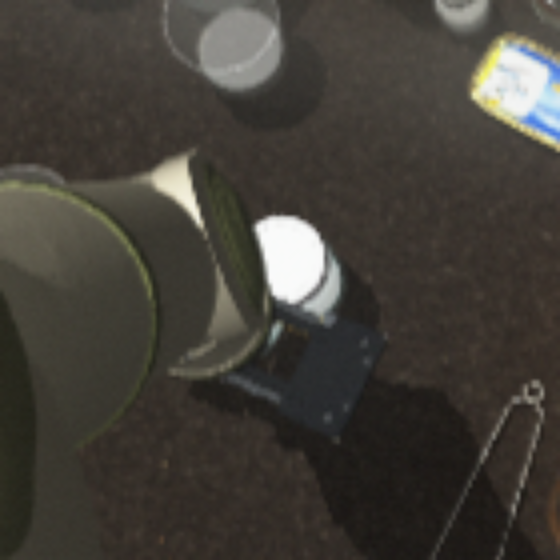

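The fingers straddle the handle: in the side crop one finger is at (262,375), the handle at (318,370), and the far finger at (388,300). The lid isn't touched. Next I grip and lift.

```bash
python3 - <<'E'
from h import *
env.grab(grip_force=55)
s=env.state(); print(s["time"],s["tool_pos"],s["gripper_width"],s["contact_force"])
p=s["tool_pos"]; env.move_straight([p[0],p[1],.12],max_speed=.08)
im=env.get_image("side"); cv2.imwrite("pics/s3.png",cv2.resize(im[140:270,170:310,::-1],None,fx=4,fy=4))
s=env.state(); print(s["time"],s["tool_pos"],s["gripper_width"],s["contact_force"],s["ft_torque"])
E
```

```text
5.9167 [0.4399 0.1726 0.049 ] 0.010992665230649143 [ 0.5423  0.6568 -0.0645]
7.0083 [0.4396 0.1725 0.1195] 0.010761025773236989 [ 0.514  -0.3265 -2.7852] [0.0837 0.1717 0.0072]
```

View pics/s3.png

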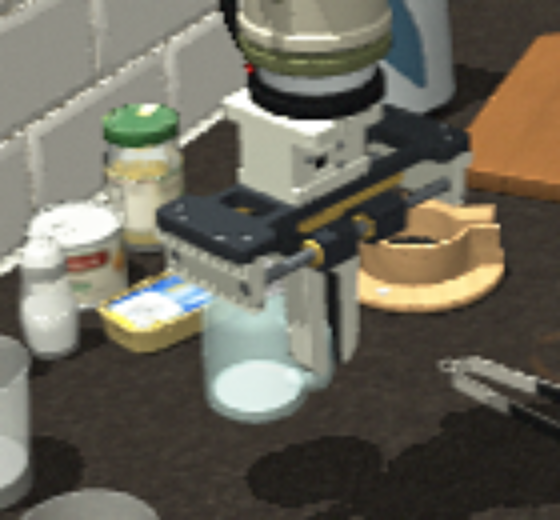

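```bash
python3 - <<'E'
from h import *
th=-2.62; g=C0+.057*u(th)
env.move_to(P(g,.13),q_down(th+np.pi/2))
for n in("side","top"):
    im=env.get_image(n); cv2.imwrite(f"pics/{n}4.png",im[:,:,::-1])
cv2.imwrite("pics/z4.png",np.hstack([cv2.resize(cv2.imread("pics/top4.png")[170:270,250:350],None,fx=4,fy=4),cv2.resize(cv2.imread("pics/side4.png")[130:230,225:325],None,fx=4,fy=4)]))
s=env.state(); print(s["time"],s["tool_pos"],g,s["joint_positions"],s["gripper_width"])
E
```

```text
8.4083 [ 0.4856 -0.1685  0.13  ] [ 0.4852 -0.1701] [ 0.4651  0.4975 -0.3354  2.1461  0.308   0.5428 -1.1453] 0.011117320820557339
```

View pics/z4.png

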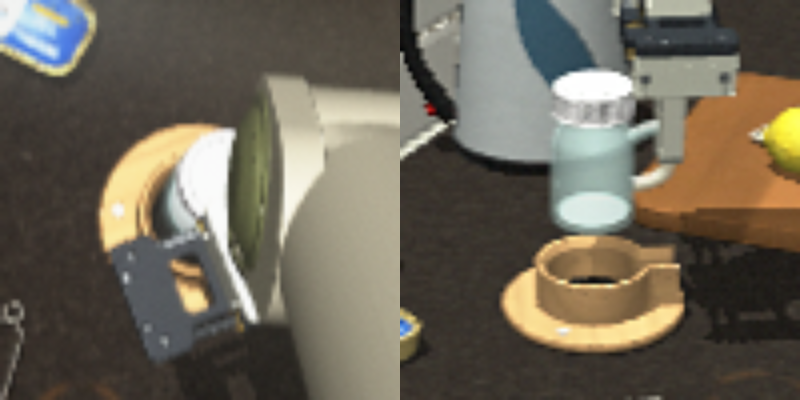

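```bash
python3 - <<'E'
from h import *
zl=.130-.049+.1105
for n,box in(("top",(285,195,312,235)),("side",(255,143,290,163))):
    im=cv2.imread(f"pics/{n}4.png"); g=cv2.cvtColor(im,cv2.COLOR_BGR2GRAY); h=cv2.cvtColor(im,cv2.COLOR_BGR2HSV)
    m=((g>215)&(h[...,1]<40)).astype(np.uint8); z=np.zeros_like(m); x0,y0,x1,y1=box; z[y0:y1,x0:x1]=m[y0:y1,x0:x1]
    c=max(cv2.findContours(z,0,1)[0],key=cv2.contourArea)[:,0]
    p=plane(n,c,zl); print(n,c.min(0),c.max(0),rcirc(p)[:3])
    if n=="top":
        # left/upper arc only, fixed r=0.029
        from scipy.optimize import least_squares
        k=(c[:,0]<c[:,0].max()-2); 
        hull=c[(c[:,0]-c[:,1]<np.percentile(c[:,0]-c[:,1],60))&k]; q=plane(n,hull,zl)[:,:2]
        f=least_squares(lambda a:np.hypot(*(q-a).T)-.0285,C0,loss="soft_l1",f_scale=.001); print("arc",f.x,f.cost,hull.tolist())
print(C0, "exp", np.array([.4856,-.1685])-.057*u(-2.62))
E
```

```text
top [295 203] [307 234] (array([ 0.5332, -0.1435]), np.float64(0.030449509637032076), np.float64(0.3055555555555556))
arc [ 0.5338 -0.142 ] 2.8821943706350502e-05 [[295, 211], [295, 212], [295, 213], [295, 214], [295, 215], [295, 216], [296, 217], [296, 218], [296, 219], [297, 220], [298, 221], [298, 222], [299, 223], [300, 223], [301, 222], [302, 223], [302, 224], [303, 225], [303, 226], [303, 227], [304, 228], [304, 229]]
side [263 148] [282 155] (array([ 0.531 , -0.1361]), np.float64(0.02718116349652731), np.float64(0.3902439024390244))
[ 0.5346 -0.1417] exp [ 0.535  -0.1401]
```

```bash
python3 - <<'E'
from h import *
th=-2.62; g=C0+.057*u(th)
for z in (.095,.085,.075,.068,.063):
    env.move_straight(P(g,z),max_speed=.05)
    s=env.state(); print(round(s["time"],2),s["tool_pos"],s["contact_force"],s["ft_torque"])
    if s["contact_force"][2]>6: break
for n in("side","top"):
    im=env.get_image(n); cv2.imwrite(f"pics/{n}5.png",im[:,:,::-1])
cv2.imwrite("pics/z5.png",np.hstack([cv2.resize(cv2.imread("pics/top5.png")[170:270,250:350],None,fx=4,fy=4),cv2.resize(cv2.imread("pics/side5.png")[130:230,225:325],None,fx=4,fy=4)]))
E
```

```text
9.26 [ 0.4853 -0.1701  0.0951] [-0.2226 -0.5152 -3.1149] [-0.143   0.1819  0.0304]
9.61 [ 0.4849 -0.1701  0.0847] [ 0.3577 -0.3364 -3.6788] [-0.0969  0.1454  0.0047]
9.96 [ 0.4849 -0.17    0.0746] [ 0.0701  0.3762 -3.6402] [-0.0599  0.1538 -0.0261]
10.25 [ 0.485  -0.17    0.0677] [-0.168   0.3146 -2.9289] [-0.0911  0.1433  0.0033]
10.5 [ 0.485  -0.1701  0.0627] [-0.4216  0.461  -3.0302] [-0.1606  0.1319 -0.02  ]
```

View pics/z5.png

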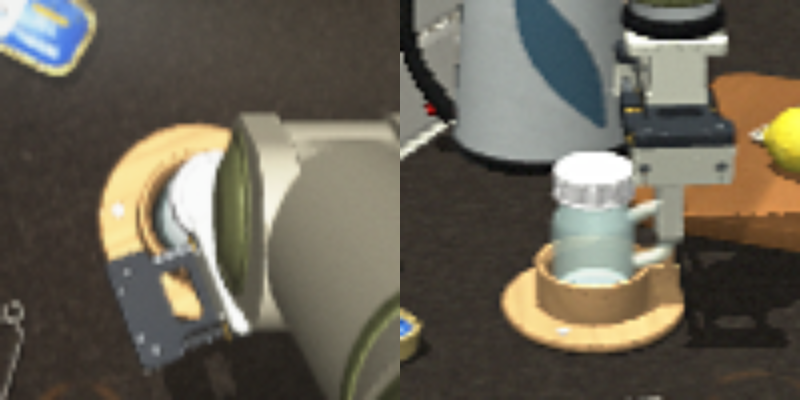

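```bash
python3 - <<'E'
from h import *
th=-2.62; g=C0+.057*u(th)
for z in (.0615,.0605,.0595,.0585,.0575,.0565):
    env.move_straight(P(g,z),max_speed=.02)
    s=env.state(); print(round(s["time"],2),s["tool_pos"],s["contact_force"],s["ft_torque"])
    if s["contact_force"][2]>4: break
env.ungrasp()
s=env.state(); print(round(s["time"],2),s["tool_pos"],s["contact_force"],s["gripper_width"])
env.move_straight(P(g,.18),max_speed=.2)
env.move_to(P(C0+.16*u(-2.4),.22),q_down(-1.65))
s=env.state(); print(s["time"])
for n in("side","top"):
    im=env.get_image(n); cv2.imwrite(f"pics/{n}6.png",im[:,:,::-1])
cv2.imwrite("pics/z6.png",np.hstack([cv2.resize(cv2.imread("pics/top6.png")[170:270,250:350],None,fx=4,fy=4),cv2.resize(cv2.imread("pics/side6.png")[130:230,225:325],None,fx=4,fy=4)]))
E
```

```text
10.85 [ 0.4853 -0.1701  0.0615] [ 0.0775 -0.1511 -3.5149] [-0.0795  0.1014 -0.0747]
11.1 [ 0.4851 -0.1702  0.061 ] [-2.9016  1.1948  4.9225] [-0.0964  0.3954  0.0718]
12.44 [ 0.4852 -0.1701  0.0605] [ 0.1532 -0.4311 -0.5763] 0.0932823740421981
13.7167
```

View pics/z6.png

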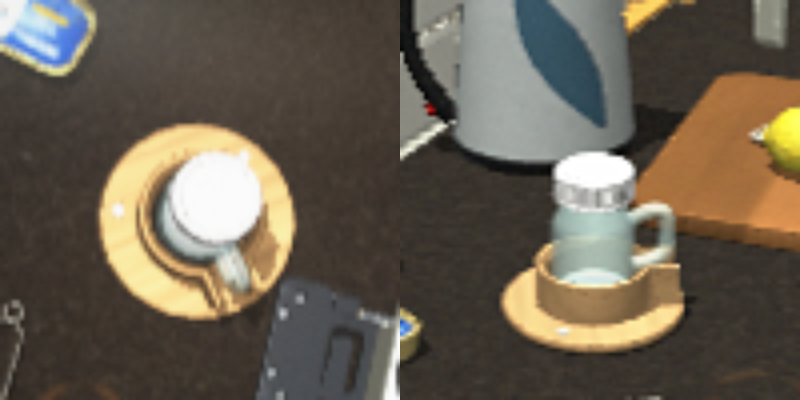

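The jar is upright in the well and the handle lies in the slot. In the top crop the lid is at (215,195) and the handle at (233,270). I'll measure the lid centre and the handle angle.

```bash
python3 - <<'E'
from h import *
zl=.012+.1105
for n,box,th in(("top",(285,200,320,235),215),("side",(255,163,290,183),215)):
    im=cv2.imread(f"pics/{n}6.png"); g=cv2.cvtColor(im,cv2.COLOR_BGR2GRAY); h=cv2.cvtColor(im,cv2.COLOR_BGR2HSV)
    m=((g>th)&(h[...,1]<30)).astype(np.uint8); z=np.zeros_like(m); x0,y0,x1,y1=box; z[y0:y1,x0:x1]=m[y0:y1,x0:x1]
    c=max(cv2.findContours(z,0,1)[0],key=cv2.contourArea)[:,0]
    p=plane(n,c,zl); print(n,c.min(0),c.max(0),rcirc(p)[:3],circ(p))
L=rcirc(plane("top",c,zl))[0]
g=cv2.cvtColor(cv2.imread("pics/top6.png"),cv2.COLOR_BGR2GRAY)
for r in range(228,246): print(r,g[r,298:318])
E
```

```text
top [293 208] [314 229] (array([ 0.5344, -0.1428]), np.float64(0.02852961674408647), np.float64(0.859375)) (array([ 0.5349, -0.1431]), np.float64(0.02874341978500752))
side [264 168] [282 177] (array([ 0.5325, -0.1401]), np.float64(0.02845656184796283), np.float64(0.5121951219512195)) (array([ 0.5322, -0.1394]), np.float64(0.028426355436708312))
228 [227 239 250 248 251 250 248 248 248 249 250 247 213 122  83  93 117 128
 155 163]
229 [122 162 227 241 239 248 246 246 238 235 228 204  99  68  90  98 137 126
 157 156]
230 [171 148 141 173 169 208 202 196 168 157 137  91 107  79  95 117 137 142
 157 155]
231 [207 196 183 169 163 157 164 175 159 151 157  99  90  94 106 137 128 156
 152 148]
232 [194 198 200 200 196 194 181 195 185 165 188 153  90 100 131 134 137 146
 144 139]
233 [158 169 170 159 160 157 161 170 207 195 219 189 120 123 132 131 142 135
 133 132]
234 [ 89 114 114  91  91  98 167 197 223 230 200 201 168 130 137 123 134 133
 133 134]
235 [ 62  61  59  61  66  95 181 222 220 237 189 207 203 125 153 120 133 136
 139 141]
236 [ 96  90  77  63  87 128 174 227 224 235 223 204 211 161 137 142 138 145
 144 146]
237 [178 172 162 141 104 124 150 215 225 224 236 204 207 195 130 200 138 144
 146 151]
238 [169 168 171 207 116 101 142 185 221 221 233 210 191 202 138 223 190 144
 144 159]
239 [ 74  85 108 203 178 121 135 152 206 209 197 211 183 193 150 201 223 123
 152 200]
240 [104  87  72 143 212 124 134 146 171 163 135 199 187 175 143 180 222 191
 199 219]
241 [133 115  81  98 203 148 131 147 144 132 124 165 176 143 109 155 208 217
 215 168]
242 [194 191 124  83 149 201 123 169 194 128 122 130 141 104  76 114 147 168
 164  73]
243 [229 230 197  74 105 215 138 177 226 188 130 125 122 105  96 127 113 102
  62  61]
244 [233 232 226 113  90 172 188 146 208 218 136 131 131 126 130 128  98  52
  48  62]
245 [231 229 226 194  73 104 214 120 158 213 133 138 141 131 112  89  52  46
  46  59]
```

```bash
python3 - <<'E'
from h import *
L=np.array([.5347,-.1425]); a=-1.65
env.move_to(P(L,.19),q_down(a))
env.move_straight(P(L,.0945),max_speed=.1)
s=env.state(); print(s["time"],s["tool_pos"],s["contact_force"],s["joint_positions"])
env.grab(grip_force=50)
s=env.state(); print(s["time"],s["tool_pos"],s["contact_force"],s["ft_torque"],s["gripper_width"])
im=env.get_image("side"); cv2.imwrite("pics/s7.png",cv2.resize(im[130:230,225:325,::-1],None,fx=5,fy=5))
E
```

```text
15.6167 [ 0.535  -0.1426  0.095 ] [0.5284 0.5257 0.448 ] [ 0.2944  0.5757 -0.1962  2.09    0.2257  0.4945 -1.7203]
16.2667 [ 0.5348 -0.1423  0.0946] [-1.1602  1.0894  1.1938] [ 0.2311  0.0803 -0.027 ] 0.058741041631100235
```

View pics/s7.png

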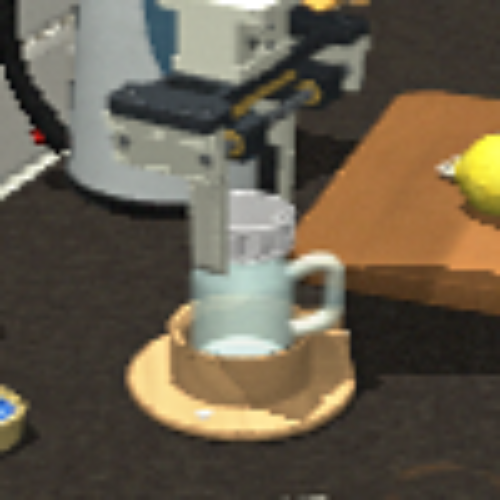

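Both fingers hold the lid: the near finger is at (208,235) and the far one at (285,150). The gripper is 59 mm open, which matches the lid. Next I turn it in steps.

```bash
python3 - <<'E'
from h import *
s=env.state(); p=s["tool_pos"]; p0=np.array([.5348,-.1425,.0946]); n=10
for i in range(1,n+1):
    t=1.0*i/n; 
    env.move_straight(list(p0+[0,0,.0025*t]),frame=q_down(-1.65+t),max_speed=.02)
    s=env.state(); q=s["tcp_rot"]; m=R.from_quat([q[1],q[2],q[3],q[0]]).as_matrix()
    print(round(t,2),round(s["time"],2),"yaw",round(np.arctan2(m[1,1],m[0,1])+1.65,3),s["tool_pos"],s["contact_force"],"Tz",s["ft_torque"].round(3),s["gripper_width"].round(4))
E
```

```text
Traceback (most recent call last):
AttributeError: 'float' object has no attribute 'round'
```

```bash
python3 - <<'E'
from h import *
p0=np.array([.5348,-.1425,.0946])
def rep(t):
    s=env.state(); q=s["tcp_rot"]; m=R.from_quat([q[1],q[2],q[3],q[0]]).as_matrix()
    print(round(t,2),round(float(s["time"]),2),"yaw",round(float(np.arctan2(m[1,1],m[0,1])+1.65),3),s["tool_pos"],s["contact_force"],"T",np.array(s["ft_torque"]),s["gripper_width"])
rep(.1)
for i in range(2,11):
    t=.1*i 
    env.move_straight(list(p0+[0,0,.0025*t]),frame=q_down(-1.65+t),max_speed=.02); rep(t)
E
```

```text
0.1 16.57 yaw 0.098 [ 0.5347 -0.1426  0.0947] [-0.1747 -0.5609 -0.4788] T [0.0929 0.0169 0.0445] 0.05906191561305564
0.2 16.82 yaw 0.197 [ 0.5344 -0.1418  0.095 ] [-1.078   3.3901  1.539 ] T [ 0.9797  0.4683 -0.1909] 0.058999888940438935
0.3 17.07 yaw 0.297 [ 0.5348 -0.1425  0.0953] [-0.4651  1.7237  0.0294] T [ 0.5499  0.199  -0.0414] 0.05891584387084681
0.4 17.32 yaw 0.397 [ 0.5351 -0.1424  0.0956] [-0.5685  2.5263 -0.6852] T [ 0.802   0.0607 -0.1344] 0.05906484832607824
0.5 17.57 yaw 0.497 [ 0.5349 -0.1426  0.0958] [ 0.4672  2.0227 -1.6736] T [ 0.5511 -0.0333 -0.1077] 0.058706641463096794
0.6 17.82 yaw 0.597 [ 0.5348 -0.1429  0.096 ] [-0.012   2.2774 -1.1845] T [0.387  0.0033 0.0087] 0.058953659914882404
0.7 18.07 yaw 0.696 [ 0.5348 -0.1429  0.0962] [ 0.1673  1.1616 -2.7184] T [ 0.2828 -0.0371 -0.0607] 0.058502968794967525
0.8 18.32 yaw 0.796 [ 0.5348 -0.1432  0.0964] [-0.5714 -0.6462 -4.0484] T [-0.0588 -0.0587 -0.0416] 0.05853289240931499
0.9 18.57 yaw 0.895 [ 0.5348 -0.143   0.0967] [ 0.1129  0.2927 -3.4093] T [-0.0295 -0.0749 -0.0175] 0.0591157994345763
1.0 18.82 yaw 0.995 [ 0.535  -0.1427  0.0972] [-0.4617  0.9978  0.199 ] T [ 0.2375  0.0844 -0.0027] 0.059169447854945996
```

```bash
python3 - <<'E'
from h import *
for n in("side","top"):
    im=env.get_image(n); cv2.imwrite(f"pics/{n}8.png",im[:,:,::-1])
cv2.imwrite("pics/z8.png",np.hstack([cv2.resize(cv2.imread("pics/top8.png")[170:270,250:350],None,fx=4,fy=4),cv2.resize(cv2.imread("pics/side8.png")[130:230,225:325],None,fx=4,fy=4)]))
E
```

```text
(no output)
```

View pics/z8.png

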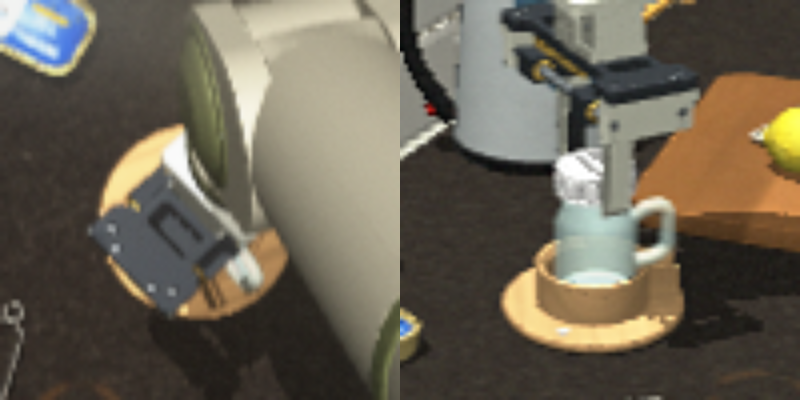

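```bash
cat >> h.py <<'E'
def rep(t):
    s=env.state(); q=s["tcp_rot"]; m=R.from_quat([q[1],q[2],q[3],q[0]]).as_matrix()
    print(round(t,4),round(float(s["time"]),2),"yaw",round(float(np.arctan2(m[1,1],m[0,1])+1.65),3),s["tool_pos"],s["contact_force"],"T",np.array(s["ft_torque"]),s["gripper_width"])
    return s
E
python3 - <<'E'
from h import *
for t in(1.1,1.2,1.3):
    env.move_straight([.5348,-.1427,.0968],frame=q_down(-1.65+t),max_speed=.02); rep(t)
env.dwell(.2); rep(1.3)
for n in("side",):
    im=env.get_image(n); cv2.imwrite(f"pics/{n}9.png",cv2.resize(im[130:230,225:325,::-1],None,fx=5,fy=5))
E
```

```text
1.1 19.17 yaw 1.097 [ 0.535  -0.1424  0.0971] [-1.2782  1.4982  4.7223] T [0.6304 0.3055 0.0471] 0.05883753281862266
1.2 19.42 yaw 1.198 [ 0.5351 -0.1423  0.0971] [-0.6936  2.9287  6.1998] T [ 0.7117  0.3619 -0.0405] 0.05869225016715099
1.3 19.67 yaw 1.298 [ 0.5352 -0.1421  0.0972] [-2.5025  3.6125  7.3662] T [ 0.8213  0.3465 -0.0228] 0.058707074053111936
1.3 19.87 yaw 1.297 [ 0.5352 -0.1422  0.0973] [-1.8879  3.2659  7.0523] T [ 0.7856  0.3427 -0.0058] 0.0591246436461723
```

View pics/side9.png

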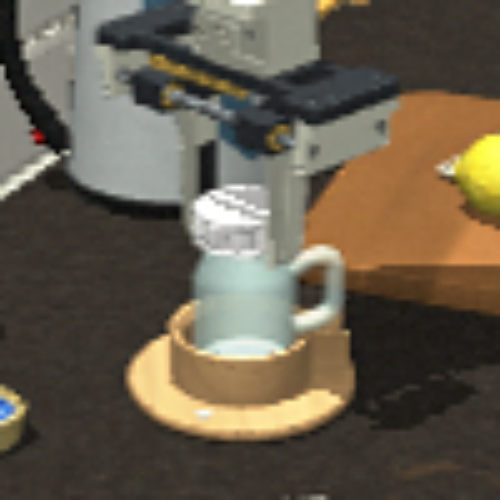

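```bash
python3 - <<'E'
from h import *
for z in(.098,.099,.100):
    env.move_straight([.5348,-.1427,z],max_speed=.02); env.dwell(.1); s=rep(z)
E
```

```text
0.098 20.27 yaw 1.299 [ 0.5346 -0.143   0.0978] [-1.0992  0.7724 -0.984 ] T [0.0593 0.0523 0.029 ] 0.05859148873746813
0.099 20.62 yaw 1.3 [ 0.5348 -0.1428  0.099 ] [ 0.6836  0.2386 -1.3273] T [ 0.0661  0.0354 -0.0251] 0.0587433958353903
0.1 20.97 yaw 1.3 [ 0.5348 -0.1427  0.1   ] [-0.6339  1.5124 -0.9389] T [0.0683 0.0813 0.0304] 0.05878615175696245
```

```bash
python3 - <<'E'
from h import *
for z in(.102,.104,.107,.110):
    env.move_straight([.5348,-.1427,z],max_speed=.03); s=rep(z)
    if s["contact_force"][2]<-2.5: break
im=env.get_image("side"); cv2.imwrite(f"pics/side10.png",cv2.resize(im[130:230,225:325,::-1],None,fx=5,fy=5))
E
```

```text
0.102 21.22 yaw 1.3 [ 0.5349 -0.1427  0.1022] [-1.2294  0.8133 -0.4573] T [ 0.1565  0.0644 -0.0147] 0.058493347905172
0.104 21.47 yaw 1.3 [ 0.535  -0.1426  0.1042] [-0.0623  1.3935 -0.6761] T [ 0.1857  0.0924 -0.0272] 0.0587520115190018
0.107 21.72 yaw 1.3 [ 0.5348 -0.1427  0.1072] [-0.4472  0.5687  0.0661] T [ 0.2045  0.199  -0.0032] 0.058669294169939774
0.11 21.97 yaw 1.3 [ 0.5351 -0.1429  0.1102] [-0.1993  0.5337 -0.4136] T [-0.0217 -0.0951 -0.0057] 0.05904407289047744
```

View pics/side10.png

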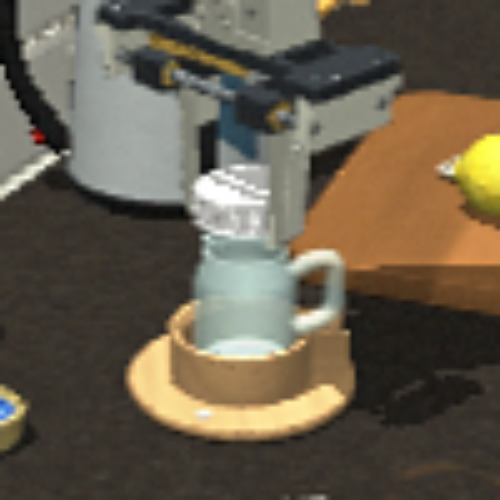

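The lid is coming off and the jar has stayed put: the neck now shows under the lid at (230,245). I raise it to about 20 mm above the rim.

```bash
python3 - <<'E'
from h import *
env.move_straight([.5348,-.1427,.131],max_speed=.04); env.dwell(.6); rep(.131)
for n in("side","top"):
    im=env.get_image(n); cv2.imwrite(f"pics/{n}11.png",im[:,:,::-1])
cv2.imwrite("pics/z11.png",np.hstack([cv2.resize(cv2.imread("pics/top11.png")[170:270,250:350],None,fx=4,fy=4),cv2.resize(cv2.imread("pics/side11.png")[130:230,225:325],None,fx=4,fy=4)]))
print(proj("side",P([.5348,-.1427],.116)),proj("side",P([.5348,-.1427],.136)))
E
```

```text
0.131 23.29 yaw 1.3 [ 0.5348 -0.1427  0.131 ] [ 0.8979 -0.5369  0.224 ] T [-0.0072 -0.0418  0.0312] 0.058951585201496105
[[272.6742 173.3968]] [[272.6956 167.3712]]
```

View pics/z11.png

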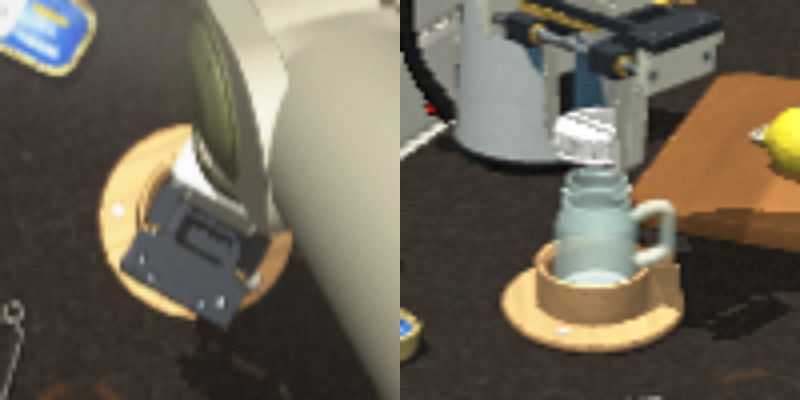

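```bash
python3 - <<'E'
import cv2,numpy as np
a=cv2.imread("pics/side11.png")[145:190,252:297]; b=cv2.imread("pics/side6.png")[155:200,252:297]
cv2.imwrite("pics/z12.png",np.hstack([cv2.resize(i,None,fx=8,fy=8,interpolation=cv2.INTER_CUBIC) for i in(a,b)]))
E
```

```text
(no output)
```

View pics/z12.png

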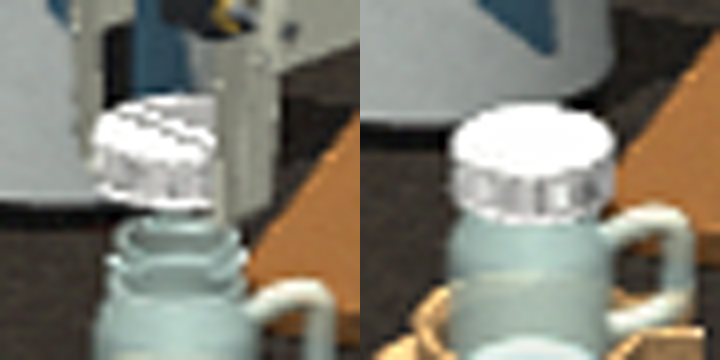

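```bash
python3 - <<'E'
from h import *
def bot(f,y0,y1,cx,cols):
    g=cv2.cvtColor(cv2.imread(f),cv2.COLOR_BGR2GRAY).astype(int); h=cv2.cvtColor(cv2.imread(f),cv2.COLOR_BGR2HSV)
    for x in cols:
        print(x,g[y0:y1,x].tolist())
bot("pics/side11.png",154,175,0,range(262,282,1))
print("ref")
bot("pics/side6.png",166,187,0,range(262,284,2))
# predicted lower rim (level), per column
for z,nm in((.1364,"now"),(.100,"ref")):
    a=np.linspace(0,2*np.pi,361); for_=proj("side",np.c_[.5348+.03*np.cos(a),-.1427+.03*np.sin(a),np.full(361,z)])
    print(nm,[(x,round(float(for_[abs(for_[:,0]-x)<.6][:,1].max()),1)) for x in range(264,284,2)])
E
```

```text
262 [125, 126, 126, 125, 124, 124, 123, 121, 120, 121, 132, 161, 157, 156, 158, 165, 95, 20, 11, 22, 53]
263 [134, 132, 132, 131, 130, 123, 133, 163, 186, 148, 159, 191, 167, 147, 164, 163, 88, 21, 11, 23, 51]
264 [123, 122, 122, 120, 114, 179, 233, 250, 255, 198, 211, 216, 174, 144, 208, 154, 62, 17, 21, 27, 49]
265 [20, 16, 25, 12, 39, 246, 255, 255, 255, 199, 177, 173, 175, 172, 231, 193, 59, 15, 10, 23, 45]
266 [28, 27, 27, 13, 126, 228, 255, 249, 255, 238, 185, 183, 186, 166, 151, 255, 76, 10, 8, 69, 110]
267 [26, 25, 22, 47, 243, 166, 255, 255, 254, 255, 172, 160, 170, 170, 145, 252, 89, 13, 52, 133, 159]
268 [45, 46, 37, 94, 255, 183, 255, 255, 255, 255, 220, 140, 151, 159, 159, 222, 148, 22, 93, 145, 88]
269 [71, 70, 63, 133, 255, 179, 166, 255, 255, 255, 223, 177, 150, 174, 184, 218, 191, 31, 117, 119, 106]
270 [69, 67, 59, 195, 172, 232, 171, 255, 255, 252, 246, 195, 170, 183, 185, 195, 200, 39, 169, 163, 115]
271 [69, 65, 55, 241, 175, 255, 180, 255, 255, 252, 255, 190, 195, 194, 192, 204, 243, 92, 133, 168, 121]
272 [66, 62, 53, 255, 181, 167, 232, 170, 255, 255, 255, 186
[... 1794 characters left out ...]
216, 255, 255, 254, 254, 254, 255, 255, 245, 175, 218, 224, 217, 187, 213, 183, 195, 192, 195]
278 [115, 22, 56, 255, 255, 255, 254, 254, 255, 255, 170, 174, 166, 152, 164, 187, 205, 183, 187, 186, 189]
280 [35, 8, 4, 226, 255, 255, 255, 255, 255, 239, 154, 129, 99, 101, 127, 152, 142, 167, 169, 173, 174]
282 [18, 23, 23, 42, 152, 255, 255, 255, 202, 139, 145, 159, 162, 143, 118, 45, 85, 225, 188, 155, 136]
now [(264, 169.7), (266, 170.6), (268, 171.1), (270, 171.3), (272, 171.4), (274, 171.4), (276, 171.3), (278, 170.9), (280, 170.4), (282, 169.3)]
ref [(264, 180.7), (266, 181.6), (268, 182.1), (270, 182.4), (272, 182.5), (274, 182.5), (276, 182.4), (278, 182.0), (280, 181.3), (282, 180.2)]
```

The lower edge of the lid follows the level-rim prediction to within about 0.7 px in every visible column, so the lid is level and about 20 mm above the rim. The jar has not moved. I'm handing the job in.

```bash
python3 - <<'E'
from h import *
rep(0); env.job_done(); print(env.state()["time"])
E
```

```text
0 23.39 yaw 1.3 [ 0.5348 -0.1427  0.131 ] [ 0.81   -0.3613 -0.873 ] T [-0.0064 -0.0583  0.0035] 0.059022798518173644
the job is handed in; nothing more can be done
the job is handed in; nothing more can be done
```

The lid is off and held above the mouth, the jar is standing in the cradle, and the job was handed in at 23.4 s of the 51 s allowed. No verdict was reported.

**What I did:**
- I lifted the jar by its handle and turned it about 0.8 rad to bring the handle over the slot. I then lowered it until it touched the well floor and let go of the handle.
- I gripped the lid and turned it 1.3 rad anticlockwise in steps. I tested that it was free with a slow lift: the vertical force settled near the lid's own weight, so the jar was not being pulled up. Then I raised it straight off.

**Last checks:**
- **Lid:** gripped at a width of 59 mm and still. Its lower edge is level to within about 0.7 px of the prediction in the side view. From the tool height it is about 20 mm above the rim and centred over the mouth.
- **Jar:** upright in the well with the handle in the slot.
- **Lemon and tin:** not touched in any view. I did not measure the lemon, glass or tin for shift; the glass was outside the last crops.

**Checks that disagreed:**
- **Camera views:** the side view's fit of the cradle foot was about 12 mm off the top view's, probably because it picked up the foot's lower edge. I trusted the top view, and the jar went in without resistance.
- **Wrist force:** it read 3–4 N downward partway through the turn, so I may have raised the lid slightly faster than the thread and unweighted the jar a little. It then read about 7 N the other way while I held the height, and this cleared when I lifted.
- **Turn of the lid on the jar:** I did not measure this directly. The jar turned about 0.14 rad in the slot, and the lid's starting angle is only known to within 0.14 rad. My estimate is 1.0–1.3 rad, inside the 0.9–1.7 rad window.

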